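# Line up the nursery pots by size along the grow lamp's board

### The job

Stand the four empty blue-grey pots upright on the white saucers, one in the middle of each saucer, in order of size along the row: the smallest on the saucer next to the little mushroom lamp, the largest at the far end, so that none shades the next. Never tip a pot over on the way, and leave them all standing by themselves.

Things in the scene. Friction and masses are not known exactly. Their poses are not given: they have to be found in the camera images.
- pot_a_centre (a point): the smallest of four empty blue-grey plastic nursery pots, open at the top, standing upright: 40 mm high, 42 mm across a straight 14 mm high rim band at the top, tapering from there to 30 mm across at the foot; walls 3 to 4 mm thick; loose, light (25 g or so). The point lies on its axis, half-way up (20 mm above its foot); z is its upward axis.
- pot_b_centre (a point): the second smallest of four empty blue-grey plastic nursery pots, open at the top, standing upright: 57 mm high, 51 mm across a straight 14 mm high rim band at the top, tapering from there to 36 mm across at the foot; walls 3 to 4 mm thick; loose, light (40 g or so). The point lies on its axis, half-way up (28.5 mm above its foot); z is its upward axis.
- pot_c_centre (a point): the second largest of four empty blue-grey plastic nursery pots, open at the top, standing upright: 74 mm high, 60 mm across a straight 14 mm high rim band at the top, tapering from there to 42 mm across at the foot; walls 3 to 4 mm thick; loose, light (55 g or so). The point lies on its axis, half-way up (37 mm above its foot); z is its upward axis.
- pot_d_centre (a point): the largest of four empty blue-grey plastic nursery pots, open at the top, standing upright: 92 mm high, 69 mm across a straight 14 mm high rim band at the top, tapering from there to 48 mm across at the foot; walls 3 to 4 mm thick; loose, light (75 g or so). The point lies on its axis, half-way up (46 mm above its foot); z is its upward axis.
- saucer_1_floor (a point): one of four equal white round saucers fixed in a row on the narrow wooden board, about 106 mm apart (the numbering says nothing of the order in the row): 90 mm across, flat floor 76 mm across inside a 4 mm high lip. The point is the middle of the upper face of its floor, on which a pot stands (15 mm above the table); z up.
- saucer_2_floor (a point): one of four equal white round saucers fixed in a row on the narrow wooden board, about 106 mm apart (the numbering says nothing of the order in the row): 90 mm across, flat floor 76 mm across inside a 4 mm high lip. The point is the middle of the upper face of its floor, on which a pot stands (15 mm above the table); z up.
- saucer_3_floor (a point): one of four equal white round saucers fixed in a row on the narrow wooden board, about 106 mm apart (the numbering says nothing of the order in the row): 90 mm across, flat floor 76 mm across inside a 4 mm high lip. The point is the middle of the upper face of its floor, on which a pot stands (15 mm above the table); z up.
- saucer_4_floor (a point): one of four equal white round saucers fixed in a row on the narrow wooden board, about 106 mm apart (the numbering says nothing of the order in the row): 90 mm across, flat floor 76 mm across inside a 4 mm high lip. The point is the middle of the upper face of its floor, on which a pot stands (15 mm above the table); z up.
- lamp: small mushroom-shaped grow lamp with a grey round foot and a white cap, 72 mm across and 119 mm high, fixed on the board at one end of the row of saucers, about 108 mm from the middle of the end saucer (a glass jar with a green lid, 75 mm high, stands at the other end). Origin at the centre of its underside; z up.

How it is judged:
By the outcome, as a careful person would: the job done as asked, in the order asked, and still so for the second after the job is handed in, with the robot touching nothing.
It also fails if it takes over 115 s, if anything falls off the work surface, if the arm or the gripper's body presses on something with over 40 N, if the wrist force passes 120 N, or if a joint passes its speed limit or range.

### The arm

A 6-joint arm with a two-finger parallel gripper is mounted at the origin on the work surface. World frame = base frame: x ahead of the robot, y to its left, z up, the work surface at z = 0. Lengths are in mm, angles in degrees, forces in N, time in s.
With the tool pointing down it reaches from about 250 to 775 mm from the base axis. Payload 4 kg.
Tool frame: the origin (TCP) lies on the mounting face of the last link; the fingertips stand 173 mm ahead of it and the grasp point (between the pads) lies 155 mm ahead of it; y points along the fingers, x is the direction in which the jaws open and shut, and the axes are right-handed (so a half turn about y gives the same grasp; the last joint's range is limited). The gripper opens to 85 mm and grips with 20 to 120 N. Pads are 22 mm wide; open, the fingers measure 114 mm over their backs; the gripper's body (76 mm by 85 mm) begins 54 mm behind the grasp point. The pads swing forward as they close: fully open they stand 13 mm farther back than shut.
Start: joints at [64.624, 4.996, 78.535, -0, 96.463, -5.907], TCP at [183.317, 518.551, 404.741] pointing down, gripper open.
Joint ranges: [-177.83, 177.83], [-43.37, 116.18], [15.69, 146.23], [-61.86, 241.86], [9.47, 152.12], [-147.06, 147.06]. Speed limits (degrees/s): [159.86, 159.86, 180, 180, 180, 180].

### API

Orientations are given as [roll, pitch, yaw] about the fixed x, y, z axes, in that order (R = Rz(yaw) Ry(pitch) Rx(roll)).
In Python, from bench import robot gives the robot as it stands. The module is installed in compiled form; this text tells all that it offers. Calls block until the motion is done:
- robot.move_to(position, orientation): joint-space move of the TCP to a pose.
- robot.move_straight(position, speed=150, rotation=None): straight line of the TCP; rotation=None keeps the orientation; speed is the mean speed in mm/s.
- robot.goto_joints(angles): joint-space move.
- robot.grip(opening): opening from 0.0 (shut) to 1.0 (fully open); the grip force is fixed at half the most; returns when the fingers have stopped.
- robot.pause(seconds).
- robot.ik(position, orientation): joint angles nearest the present ones, or None.
- robot.get_obs(): the state.
- robot.read_camera(name): name is "scene" or "top" or "wrist"; returns a dict with "img" (420x560x3 uint8, red, green, blue), "z_map" (420x560 float32, mm along the optical axis (not along the pixel's ray), 0 where there is no reading), "K" (3x3 intrinsics, pixels), "pose" (4x4, takes a point from camera to world coordinates). Camera axes: x right, y down, z forward; pixel columns grow to the right and rows downward; lengths in mm; the calibration is good to about 2 mm. A picture is of the moment at which its call begins.
A pose or a line that the arm cannot do raises robot.MotionError and nothing moves.
- robot.finish_job(): hands the job in, once; it reports no verdict.
The state is a dict: "clock": time; "joint_pos": joint angles; "qvel": joint speeds; "joint_efforts": joint torques, N m; "tool_pos": TCP position; "ee_rot": TCP orientation; "ft_force": force on the tool from outside, world axes, zero at the start; "ft_torque": the same for the moment, N m; "grip_width": opening from 0.0 (shut) to 1.0 (fully open).
Only numpy, scipy, OpenCV 4.12 (cv2) and the standard library are available. Lean on these libraries where they do the work, as an engineer would, in place of code of your own. Each camera call takes 0.05 s, during which the arm holds its last target. There are 200 camera calls.

## Working session

There is one attempt and no reset: what is moved stays moved. The work goes in short steps, each a Python script; the robot and the scene stay as the last script left them, time stands still between calls to the robot, and variables do not carry over. Pictures are saved under pics/ and viewed, about 12 in all and at most 16, crops included, and the job is handed in when it is done.

```bash
mkdir -p pics
cat > h.py <<'E'
import numpy as np, cv2
from bench import robot
def snap(name,fn=None):
    c=robot.read_camera(name)
    if fn: cv2.imwrite('pics/'+fn,cv2.cvtColor(c['img'],cv2.COLOR_RGB2BGR))
    return c
def cloud(c):
    K=c['K'];z=c['z_map'];v,u=np.mgrid[:z.shape[0],:z.shape[1]]
    p=np.stack([(u-K[0,2])/K[0,0]*z,(v-K[1,2])/K[1,1]*z,z],-1)
    return p@c['pose'][:3,:3].T+c['pose'][:3,3]
E
python3 - <<'E'
from h import *
for n in('scene','top'):
    c=snap(n,n+'0.png');print(n,c['pose'].round(2).tolist(),c['K'].round(1).tolist())
o=robot.get_obs();print(o['clock'],o['ee_rot'],o['grip_width'])
E
```

```text
scene [[-0.32, 0.79, -0.52, 982.19], [0.95, 0.26, -0.19, 172.87], [-0.01, -0.55, -0.84, 784.75], [0.0, 0.0, 0.0, 1.0]] [[402.1, 0.0, 284.9], [0.0, 402.1, 210.5], [0.0, 0.0, 1.0]]
top [[0.02, -0.99, 0.15, 404.66], [-1.0, -0.02, -0.01, 19.91], [0.01, -0.15, -0.99, 906.4], [0.0, 0.0, 0.0, 1.0]] [[465.9, 0.0, 277.2], [0.0, 465.9, 208.5], [0.0, 0.0, 1.0]]
0.1 [-89.98622193   0.11645122  70.53207698] 1.0006956286823743
```

View pics/top0.png

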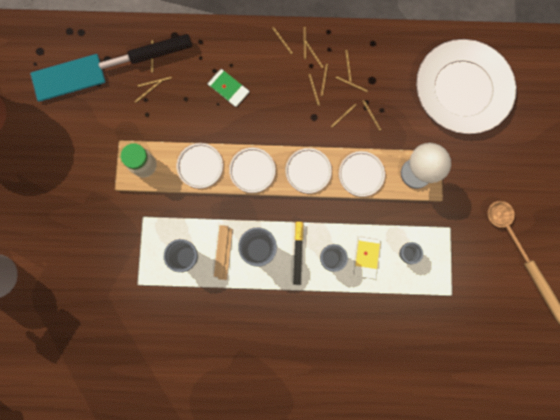

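View pics/scene0.png

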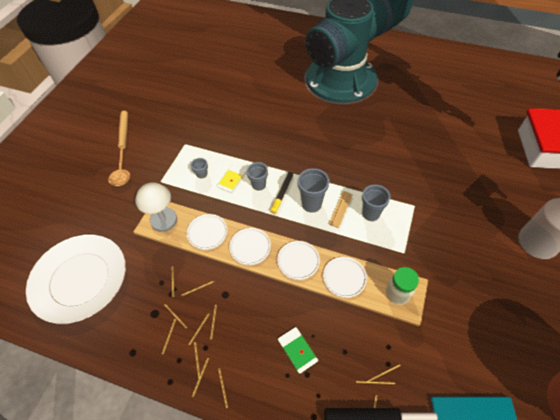

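The top view shows the pots at (412,253) a, (333,258) b, (258,247) d and (181,256) c. The saucers are at (362,174), (308,171), (252,170) and (200,166), with the lamp at the right (430,163) and the jar at the left. The scene view confirms the sizes. Next I'll measure them.

```bash
cat >> h.py <<'E'
H=dict(a=40,b=57,c=74,d=92); D=dict(a=42,b=51,c=60,d=69)
def ray(c,uv,z):
    uv=np.atleast_2d(uv).astype(float);K=c['K']
    d=np.c_[(uv[:,0]-K[0,2])/K[0,0],(uv[:,1]-K[1,2])/K[1,1],np.ones(len(uv))]@c['pose'][:3,:3].T
    o=c['pose'][:3,3]; return o+d*((z-o[2])/d[:,2])[:,None]
def rim(P,h,xy,R=60,mat=2):
    "circle around the points near rim height"
    m=(abs(P[...,2]-h-mat)<6)&(np.hypot(P[...,0]-xy[0],P[...,1]-xy[1])<R)
    q=P[m]
    if len(q)<20: return None
    (x,y),r=cv2.minEnclosingCircle(q[:,:2].astype(np.float32))
    return x,y,2*r,np.median(q[:,2]),len(q)
E
python3 - <<'E'
from h import *
for n in('top','scene'):
    c=snap(n);P=cloud(c)
    if n=='top': g={}
    print(n)
    for k,uv in dict(a=(412,253),b=(333,258),c=(181,256),d=(258,247)).items():
        if n=='top': g[k]=ray(c,uv,H[k]-5)[0,:2]
        print(k,g[k].round(1),np.round(rim(P,H[k],g[k],D[k]*.5+18) or 0,1))
    m=cv2.inRange(cv2.cvtColor(c['img'],cv2.COLOR_RGB2HSV),(0,0,150),(180,45,255))
    for ct in cv2.findContours(m,cv2.RETR_EXTERNAL,cv2.CHAIN_APPROX_NONE)[0]:
        if 900<cv2.contourArea(ct)<3000:
            w=ray(c,ct[:,0],19)[:,:2].astype(np.float32);(x,y),r=cv2.minEnclosingCircle(w)
            uv=ct[:,0].mean(0).astype(int);print('white',uv,round(x,1),round(y,1),'dia',round(2*r,1),w.mean(0).round(1),P[uv[1],uv[0]].round(1))
    if n=='top': print('mat z',P[230,220:230,2].round(1), 'lamp',P[163,430].round(1))
E
```

```text
top
a [ 459.6 -239.1] [ 460.3 -237.4   42.5   41.6  169. ]
b [446.2 -89.1] [447.2 -90.   50.5  59.2 200. ]
c [442.7 184.9] [443.8 185.7  60.2  76.2 256. ]
d [460.7  47.2] [461.5  48.4  68.9  94.4 285. ]
white [361 173] 613.6 -148.4 dia 88.2 [ 613.4 -148.4] [ 614.8 -147.9   16.5]
white [308 170] 617.3 -44.4 dia 87.7 [617.2 -44.4] [618.1 -43.9  17.6]
white [252 169] 615.7 65.7 dia 88.3 [615.5  65.5] [618.1  65.8  14.4]
white [425 165] 632.0 -273.8 dia 99.8 [ 632.1 -274. ] [ 605.9 -237.9  125.6]
white [199 165] 622.1 168.0 dia 88.2 [621.8 168. ] [623.8 170.   13.7]
mat z [11.3 10.5 11.8 13.1 12.2 10.  12.2 10.1  9.5  4.8] lamp [ 608.7 -245.4  129.3]
scene
a [ 459.6 -239.1] [ 462.3 -237.4   43.5   39.3   91. ]
b [446.2 -89.1] [447.8 -89.7  51.8  56.4 118. ]
c [442.7 184.9] [444.8 186.1  61.3  73.7 160. ]
d [460.7  47.2] [462.5  49.3  71.2  91.3 185. ]
white [344 276] 624.6 168.6 dia 89.7 [624.9 168.4] [622.4 167.4  14.9]
white [298 259] 618.0 66.9 dia 89.8 [618.3  66.7] [614.9  65.2  13.6]
white [249 246] 620.0 -42.8 dia 89.5 [620.5 -42.9] [619.7 -44.7  15.5]
white [206 231] 616.4 -146.9 dia 90.1 [ 616.5 -146.6] [ 613.6 -150.5   12.8]
white [156 206] 590.6 -287.0 dia 139.1 [ 591.4 -286.4] [ 638.9 -231.3  110.6]
```

```bash
cat >> h.py <<'E'
POT=dict(a=(461.3,-237.4),b=(447.5,-89.9),c=(444.3,185.9),d=(462,48.9))
SAU=dict(a=(615,-147.6),b=(618.6,-43.6),c=(617,66.3),d=(623.3,168.3))
def gz(k,base): return base+H[k]-7+155   # TCP height with the pads at the rim band
E
python3 - <<'E'
from h import *
for yaw in (0,180,90,-90):
    print(yaw)
    for k in 'dcba':
        for n,(x,y),b in(('pick',POT[k],1),('up',POT[k],120),('place',SAU[k],15),('pup',SAU[k],120)):
            q=robot.ik([x,y,gz(k,b)],[-90,0,yaw]);print(k,n,None if q is None else np.round(q).tolist())
E
```

```text
0
d pick [-1.0, -0.0, 103.0, 0.0, 77.0, -1.0]
d up [-1.0, -5.0, 94.0, 0.0, 91.0, -1.0]
d place [10.0, 21.0, 77.0, 0.0, 82.0, 10.0]
d pup [10.0, 18.0, 68.0, 0.0, 94.0, 10.0]
c pick [16.0, 3.0, 102.0, 0.0, 75.0, 16.0]
c up [16.0, -3.0, 93.0, 0.0, 89.0, 16.0]
c place [1.0, 19.0, 82.0, 0.0, 80.0, 1.0]
c pup [1.0, 15.0, 74.0, 0.0, 91.0, 1.0]
b pick [-18.0, 1.0, 107.0, 0.0, 73.0, -18.0]
b up [-18.0, -5.0, 98.0, 0.0, 87.0, -18.0]
b place [-9.0, 20.0, 83.0, 0.0, 78.0, -9.0]
b pup [-9.0, 15.0, 76.0, 0.0, 89.0, -9.0]
a pick [-33.0, 10.0, 99.0, 0.0, 71.0, -33.0]
a up [-33.0, 3.0, 91.0, 0.0, 85.0, -33.0]
a place [-19.0, 22.0, 82.0, 0.0, 76.0, -19.0]
a pup [-19.0, 17.0, 75.0, 0.0, 88.0, -19.0]
180
d pick None
d up None
d place None
d pup None
c pick None
c up None
c place None
c pup None
b pick None
b up None
b place None
b pup None
a pick [-33.0, 10.0, 99.0, -0.0, 71.0, 147.0]
a up [-33.0, 3.0, 91.0, -0.0, 85.0, 147.0]
a place None
a pup None
90
d pick [-1.0, -0.0, 103.0, -0.0, 77.0, -91.0]
d up [-1.0, -5.0, 94.0, -0.0, 91.0, -91.0]
d place [10.0, 21.0, 77.0, 0.0, 82.0, -80.0]
d pup [10.0, 18.0,
[... 563 characters left out ...]
]
-90
d pick [-1.0, -0.0, 103.0, -0.0, 77.0, 89.0]
d up [-1.0, -5.0, 94.0, 0.0, 91.0, 89.0]
d place [10.0, 21.0, 77.0, -0.0, 82.0, 100.0]
d pup [10.0, 18.0, 68.0, -0.0, 94.0, 100.0]
c pick [16.0, 3.0, 102.0, -0.0, 75.0, 106.0]
c up [16.0, -3.0, 93.0, -0.0, 89.0, 106.0]
c place [1.0, 19.0, 82.0, -0.0, 80.0, 91.0]
c pup [1.0, 15.0, 74.0, -0.0, 91.0, 91.0]
b pick [-18.0, 1.0, 107.0, 0.0, 73.0, 72.0]
b up [-18.0, -5.0, 98.0, 0.0, 87.0, 72.0]
b place [-9.0, 20.0, 83.0, 0.0, 78.0, 81.0]
b pup [-9.0, 15.0, 76.0, 0.0, 89.0, 81.0]
a pick [-33.0, 10.0, 99.0, 0.0, 71.0, 57.0]
a up [-33.0, 3.0, 91.0, 0.0, 85.0, 57.0]
a place [-19.0, 22.0, 82.0, 0.0, 76.0, 71.0]
a pup [-19.0, 17.0, 75.0, 0.0, 88.0, 71.0]
```

Run:
```python
from h import *
x,y=POT['d']
robot.move_to([x,y,360],[-90,0,0])
c=snap('wrist','w_d.png');P=cloud(c)
print(c['pose'].round(2).tolist(),c['K'].round(1).tolist(),rim(P,92,(x,y),52))
o=robot.get_obs();print(o['clock'],o['tool_pos'])
```

```text
[[1.0, 0.0, 0.0, 462.22], [0.0, -0.95, -0.31, 128.32], [0.0, 0.31, -0.95, 329.6], [0.0, 0.0, 0.0, 1.0]] [[317.3, 0.0, 284.9], [0.0, 317.3, 207.1], [0.0, 0.0, 1.0]] (461.4065856933594, 48.606101989746094, 69.02738952636719, np.float64(93.8248798907847), 1567)
2.225 [462.00952192  49.6505494  360.14867195]
```

View pics/w_d.png

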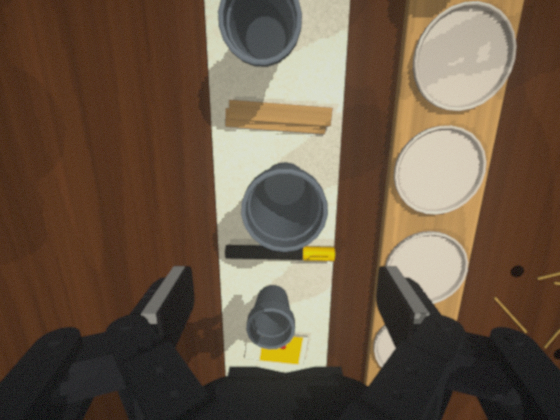

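The wrist view shows pot d at (285,207), centred between the pads, and gives (461.4,48.6), which agrees within 1 mm. I'll pick it.

```bash
cat >> h.py <<'E'
def st(t):
    o=robot.get_obs();print(t,round(o['clock'],1),o['tool_pos'].round(1),'F',o['ft_force'].round(1),'w',round(o['grip_width']*85,1))
def pick(k,xy):
    robot.move_straight([*xy,gz(k,1)],120);st('at')
    robot.grip(0.0);st('gripped')
    robot.move_straight([*xy,gz(k,20)],60);robot.move_straight([*xy,gz(k,120)],200);st('up')
E
python3 - <<'E'
from h import *
pick('d',(461.6,48.7))
c=snap('wrist','w_d2.png');print(rim(cloud(c),92,(461.6,48.7),52,120))
c=snap('scene','s_d2.png')
E
```

```text
at 3.4 [462.   48.7 241.9] F [0.2 0.1 0.3] w 85.0
gripped 3.7 [462.2  48.7 243. ] F [-1.4  0.8  6. ] w 67.2
up 4.8 [461.3  48.7 358.7] F [ 0.1  0.  -0.2] w 66.8
(461.12286376953125, 55.143245697021484, 94.9905776977539, np.float64(209.70923249827297), 6263)
```

View pics/s_d2.png

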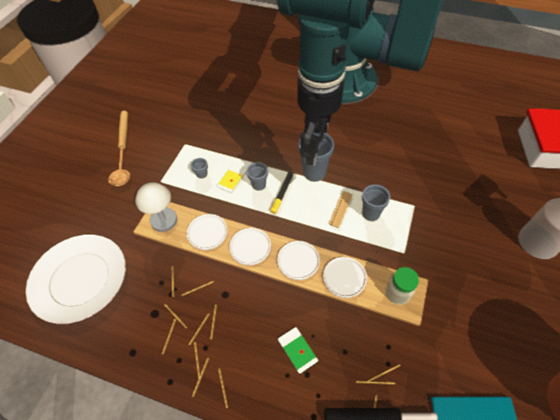

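View pics/w_d2.png

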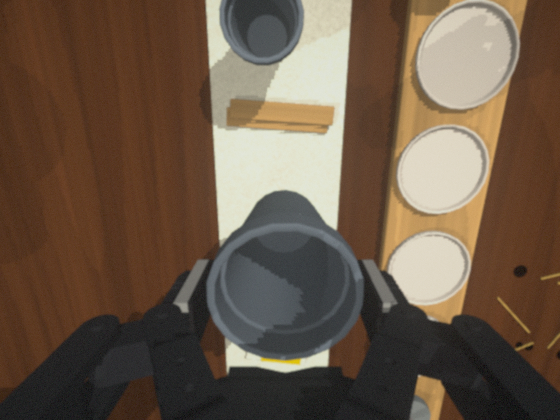

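Pot d is held upright at (287,285) in the wrist view, with the saucers visible at right. I'll check its tilt, re-measure the saucers, then place it.

```bash
cat >> h.py <<'E'
def held(c,k,xy):
    "centre and tilt of the held pot from its rim"
    P=cloud(c).reshape(-1,3);t=robot.get_obs()['tool_pos'][2]-155+7
    m=(abs(P[:,2]-t)<8)&(np.hypot(P[:,0]-xy[0],P[:,1]-xy[1])<D[k]/2+2)&(abs(P[:,0]-xy[0])<D[k]/2-4)
    q=P[m]; q=q[np.hypot(*(q[:,:2]-xy).T)>D[k]/2-5]
    A=np.c_[q[:,:2]-xy,np.ones(len(q))]
    for _ in range(3):
        s=np.linalg.lstsq(A,q[:,2],rcond=None)[0];g=abs(A@s-q[:,2])<2;A,q=A[g],q[g]
    print('held',k,'tilt deg xy',np.degrees(s[:2]).round(1),'rim z',round(s[2],1),'expected',round(t,1),'y',q[:,1].min().round(1),q[:,1].max().round(1),'mid',((q[:,1].min()+q[:,1].max())/2).round(1),len(q))
def saucers(c):
    m=cv2.inRange(cv2.cvtColor(c['img'],cv2.COLOR_RGB2HSV),(0,0,130),(180,50,255))
    for ct in cv2.findContours(m,cv2.RETR_EXTERNAL,cv2.CHAIN_APPROX_NONE)[0]:
        if cv2.contourArea(ct)>900:
            w=ray(c,ct[:,0],19)[:,:2].astype(np.float32);(x,y),r=cv2.minEnclosingCircle(w)
            if 85<2*r<95: print('saucer',round(x,1),round(y,1),'dia',round(2*r,1))
E
python3 - <<'E'
from h import *
c=snap('wrist');held(c,'d',(461.5,48.7));saucers(c)
x,y=SAU['d'];robot.move_straight([x,y-100,gz('d',120)],200)
c=snap('wrist');saucers(c);held(c,'d',(x,y-100));st('')
E
```

```text
held d tilt deg xy [-0.3  0.9] rim z 208.0 expected 209.6 y 13.5 83.2 mid 48.4 3027
saucer 617.1 -43.3 dia 90.9
saucer 615.6 65.7 dia 89.5
saucer 622.4 168.3 dia 90.0
saucer 427.8 -208.8 dia 91.9
saucer 616.1 65.8 dia 88.8
saucer 622.8 168.3 dia 88.7
held d tilt deg xy [-0.6  0.8] rim z 210.0 expected 211.9 y 33.8 102.6 mid 68.2 3199
 6.0 [622.7  68.3 359.9] F [-0.2 -0.5 -0.6] w 67.1
```

```bash
cat >> h.py <<'E'
SAU=dict(a=(614.8,-147.6),b=(618,-43.5),c=(616.4,66),d=(622.8,168.3))
def place(k):
    xy=SAU[k];robot.move_straight([*xy,gz(k,120)],200)
    robot.move_straight([*xy,gz(k,25)],150)
    for b in np.arange(20,14.4,-1):
        robot.move_straight([*xy,gz(k,b)],20);f=robot.get_obs()['ft_force'][2]
        if f>2.5: break
    st(f'down b={b}')
    robot.grip(1.0);st('open')
    robot.move_straight([*xy,gz(k,45)],60);robot.move_straight([*xy,gz(k,130)],200);st('off')
E
python3 - <<'E'
from h import *
place('d')
c=snap('wrist','w_d3.png');print(rim(cloud(c),92,SAU['d'],52,15))
x,y=POT['c'];robot.move_to([x,y,gz('c',130)],[-90,0,0])
c=snap('wrist');print('c',rim(cloud(c),74,(x,y),46,1));c=snap('top');print('top d',rim(cloud(c),92,SAU['d'],52,15));st('')
E
```

```text
down b=15.0 9.1 [622.8 168.4 256.2] F [-2.  -0.3  6.1] w 67.1
open 9.4 [622.7 168.3 254.2] F [ 1.1  0.3 -0.3] w 85.0
off 10.6 [622.7 168.3 369. ] F [-0.3 -0.2 -0.3] w 85.2
(622.1472778320312, 168.28880310058594, 69.10664367675781, np.float64(106.88660434672731), 1620)
c (444.11395263671875, 186.03627014160156, 59.99734878540039, np.float64(75.86202830548697), 1289)
top d (621.703369140625, 167.82745361328125, 68.91947937011719, np.float64(107.3623637948873), 321)
 11.5 [445.7 185.8 352. ] F [ 0.1 -0.9  0. ] w 85.0
```

View pics/w_d3.png

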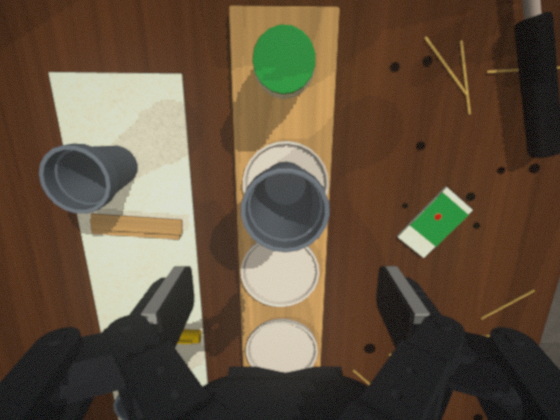

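Pot d stands at (285,207) in the picture, within 1 mm of its saucer's centre. Next are c, then b and a, with checks between.

```bash
cat > run.py <<'E'
from h import *
import sys
for k in sys.argv[1]:
    xy=POT[k];p=robot.get_obs()['tool_pos']
    if np.hypot(*(p[:2]-xy))>5:
        robot.move_straight([p[0],p[1],370],250);robot.move_straight([*xy,370],250)
    r=rim(cloud(snap('wrist')),H[k],xy,D[k]/2+15,1);print(k,np.round(r,1))
    assert abs(r[2]-D[k])<4 and np.hypot(r[0]-xy[0],r[1]-xy[1])<5
    xy=(np.array(r[:2])+xy)/2
    pick(k,xy);c=snap('wrist');held(c,k,xy)
    assert abs(robot.get_obs()['grip_width']*85-D[k])<6
    x,y=SAU[k];place(k)
    c=snap('wrist','w3_%s.png'%k);print('placed',k,rim(cloud(c),H[k],SAU[k],D[k]/2+17,15),SAU[k])
E
python3 run.py c
```

```text
c [ 443.8  186.2   59.8   75.9 1290. ]
at 12.8 [444.5 186.2 223.9] F [1.1 0.4 0.3] w 85.2
gripped 13.2 [444.5 186.2 224.5] F [-1.2  0.3  6.2] w 58.3
up 14.3 [443.8 185.9 340.6] F [-0.4 -0.2 -1.7] w 57.6
held c tilt deg xy [-0.2  1.5] rim z 191.0 expected 191.8 y 155.6 215.7 mid 185.7 2072
down b=15.0 17.9 [616.4  66.  237.7] F [-1.7 -0.8  3.1] w 58.2
open 18.3 [616.4  66.  236.7] F [ 0.  -0.1  0.6] w 84.9
off 19.6 [616.2  66.  350.9] F [ 0.1 -0.6 -0.3] w 85.0
placed c (616.0257568359375, 65.79285430908203, 59.82453536987305, np.float64(88.85887836289257), 1385) (616.4, 66)
```

```bash
python3 run.py ba
python3 - <<'E'
from h import *
p=robot.get_obs()['tool_pos'];robot.move_straight([p[0],p[1],400],200);robot.move_straight([400,-60,400],250)
for n in('top','scene'):
    c=snap(n,n+'9.png');P=cloud(c)
    for k in 'abcd': print(n,k,np.round(rim(P,H[k],SAU[k],D[k]/2+17,15) or 0,1),SAU[k])
st('')
E
```

```text
b [447.2 -90.1  50.7  58.8 832. ]
at 22.5 [447.8 -90.1 206.9] F [ 0.4  0.1 -0.2] w 85.1
gripped 22.9 [447.7 -90.1 206.7] F [-0.3 -0.8  3.3] w 48.9
up 24.1 [447.  -89.9 323.7] F [-0.6 -0.1 -0.2] w 48.4
held b tilt deg xy [0.6 1.5] rim z 174.5 expected 174.9 y -114.9 -64.2 mid -89.5 1402
down b=15.0 27.6 [618.  -43.5 219.9] F [ 0.4 -1.   0.3] w 48.6
open 28.0 [618.  -43.5 220.1] F [0.  0.1 0.8] w 84.9
off 29.2 [617.8 -43.5 334. ] F [-0.3  0.2 -0.1] w 85.0
placed b (617.6856689453125, -43.460166931152344, 50.95999526977539, np.float64(71.87161169611981), 1158) (618, -43.5)
a [ 460.2 -237.5   41.7   41.9  593. ]
at 32.5 [ 461.1 -237.7  189.9] F [ 0.6 -0.6  0.3] w 85.6
gripped 33.0 [ 461.1 -237.7  189.8] F [-0.4 -0.9  4. ] w 40.4
up 34.1 [ 460.4 -237.2  306.8] F [ 0.8 -1.2 -1.4] w 40.1
held a tilt deg xy [1.1 0.9] rim z 157.4 expected 157.8 y -257.8 -215.6 mid -236.7 998
down b=15.0 37.6 [ 614.8 -147.6  202.9] F [-0.2 -0.9 -0.7] w 40.2
open 38.1 [ 614.8 -147.6  203. ] F [ 0.5 -0.6 -0.2] w 85.3
off 39.3 [ 614.6 -147.5  317. ] F [-0.5 -0.3 -0.2] w 85.0
placed a (614.721923828125, -147.50831604003906, 42.0634765625, np.float64(54.855160098460956), 916) (614.8, -147.6)
top a [ 614.2 -147.4   42.6   54.9  158. ] (614.8, -147.6)
top b [617.3 -43.7  51.1  71.8 201. ] (618, -43.5)
top c [615.5  65.5  60.2  89.1 257. ] (616.4, 66)
top d [621.9 168.   69.  107.2 316. ] (622.8, 168.3)
scene a [ 615.5 -147.1   42.4   52.3  111. ] (614.8, -147.6)
scene b [618.5 -43.7  51.8  69.6 155. ] (618, -43.5)
scene c [617.6  65.2  60.5  86.6 201. ] (616.4, 66)
scene d [623.3 167.5  69.7 104.7 252. ] (622.8, 168.3)
 41.1 [400.8 -60.4 399.5] F [0.9 0.1 0.5] w 85.3
```

View pics/scene9.png

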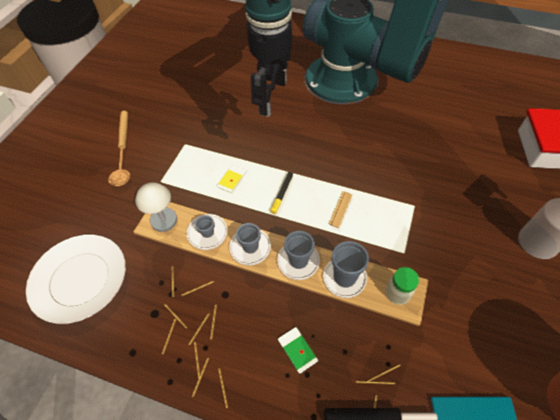

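View pics/top9.png

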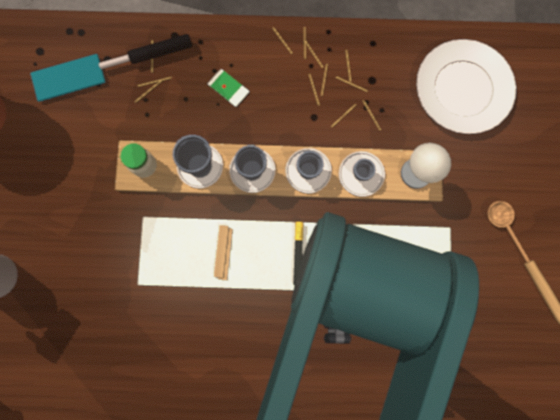

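Both views show all four pots upright on their saucers in size order, from the smallest at (206,226) by the lamp to the largest at (348,264) by the jar in the scene view. The arm is clear of everything.

```bash
python3 -c "
from bench import robot
robot.finish_job()"
```

```text
the job is handed in; nothing more can be done
```

All four pots now stand upright on the saucers in size order, smallest next to the lamp and largest at the jar end. I gripped each pot by its rim band, carried it level and set it down. The job was handed in at about 41 s on the robot's clock.

- **Position:** in the last top, scene and wrist views, every pot was within about 1.5 mm of its saucer's measured centre.
- **Standing upright:** rim heights came out at 52–55, 70–72, 87–89 and 105–107 mm. The expected values were 55, 72, 89 and 107 mm.
- **Forces:** the readings taken at each step showed at most about 6 N on the wrist. They were not logged continuously.
- **Disagreements:** the scene camera read 2–2.5 mm lower than the top one, which is about its calibration error. The gripper read 1.5–2.5 mm narrower than the known pot diameters. No check failed.

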